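Emboss the calligrapher's wooden plaques

ROBOT

A 6-joint arm with a two-finger parallel gripper is mounted at the origin on the work surface. World frame = base frame: x ahead of the robot, y to its left, z up, the work surface at z = 0. Lengths are in m, angles in rad, forces in N, time in s.
With the tool pointing down it reaches from about 0.275 to 0.825 m from the base axis. Payload 5.2 kg.
Tool frame: the origin (TCP) lies at the very end of the fingers, on their centre line; the grasp point (between the pads) lies behind it (manip.pinch_z is the z of the grasp point in the tool frame, in m); z points along the fingers, y is the direction in which the jaws open and shut (so a half turn about z gives the same grasp; the last joint's range is limited). The gripper opens to 93 mm and grips with 3 to 60 N. Pads are 15 mm wide; open, the fingers measure 128 mm over their backs; the gripper's body (75 mm by 188 mm) begins 65 mm behind the grasp point.
Start: joints at [-1.534, 0.259, 1.535, -0, 1.348, -0.203], TCP at [0.131, -0.534, 0.219] pointing down, gripper open.
Joint ranges: [-3.14, 3.14], [-0.91, 2.08], [0.19, 2.58], [-1.22, 4.36], [0.22, 2.71], [-3.12, 3.12]. Speed limits (rad/s): [2.57, 2.57, 3.14, 3.14, 3.14, 3.14].

INTERFACE

Orientations are given as a unit quaternion [w, x, y, z].
In Python, from workcell import manip gives the robot as it stands.
- The arm moves only by the shell command python3 -m jog 'ROWS' [OPENING] [FORCE]. ROWS is JSON, one flat list of numbers, 6 for each row, row after row: the shift along the tool's x, y, z in cm, then the turn, a rotation vector about the tool's x, y, z in rad. In form: [dx, dy, dz, wx, wy, wz, dx, dy, dz, wx, wy, wz, ...]. A call has 1 to 5 rows; each row is the pose to reach, as a shift and turn from the pose commanded when the call began, along the tool's axes at that moment; what a row does not reach only later rows make up. A row lasts 1/10 s, in which the tool goes at most 50 mm and 8.59 degrees, less where a joint would pass 70% of its speed; a pose out of reach is approached as far as the arm can. A call with a gripper value outside its range is refused whole. OPENING is the closure, from -1 (fully open) to 1 (shut), so that 0 is half open, set as the call begins (- or left out, the last holds). The fingers move at their own pace and stop on an object; FORCE is the grip in N (left out, the last holds). Time passes only in rows, so rows that repeat a pose let the fingers close. It gives the time, the measured TCP pose, the force and the opening at its end, in the units of the state.
- manip.observe(): the state, without advancing time (a new reading comes with each control period).
- manip.snapshot(name): name is "scene" or "top"; returns the picture (384x512x3 uint8, blue, green, red); there is no depth.
- manip.camera_model(name): a dict with "mtx" (3x3 intrinsics, pixels), "dist_coeffs" ([k1, k2, p1, p2, k3] as OpenCV has them; the pictures are not rectified), "view" (4x4, takes a point from world to camera coordinates). Camera axes: x right, y down, z forward; pixel columns grow to the right and rows downward; lengths in m; the calibration is good to about 2 mm. A picture is of the moment at which its call begins. camera_model takes no time and is no camera call.
- manip.close_job(): hands the job in, once; it reports no verdict.
The state is a dict: "clock": time; "q": joint angles; "joint_velocities": joint speeds; "joint_efforts": joint torques, N m; "ee_pos": TCP position; "tcp_rot": TCP orientation; "ft_force": force on the tool from outside, world axes, zero at the start; "ft_torque": the same for the moment, N m; "finger_gap": finger opening in m.
Only numpy, scipy, OpenCV 4.12 (cv2) and the standard library are available. Lean on these libraries where they do the work, as an engineer would, in place of code of your own. Each camera call takes 0.05 s, during which the arm holds its last target. There are 200 camera calls.

TASK

Emboss every bare-wood plaque waiting on the navy felt mat, the longest first and the shortest last, finishing each before you start the next: push it flush against both fences of the squaring board and let go of it, then pick it up square and lay it centred and straight on the dark strip of the lever press, its length along the strip. Pull the lever right down so that the platen presses firmly on the plaque, ease the lever all the way back up slowly without letting it spring, and lay the plaque flat in the wooden tray, on its floor beside the others. Leave everything else on the desk alone.

Things in the scene. Friction and masses are not known exactly. Their poses are not given: they have to be found in the camera images.
- long_plaque_center (a point): centre (half-way up) of the long bare-wood plaque, 120 x 45 x 20 mm, about 74 g, loose; x along its length, y across it, z up. All plaques start lying flat on the 3 mm thick navy felt mat to the robot's right; it may be absent.
- middle_plaque_center (a point): centre (half-way up) of the middle bare-wood plaque, 95 x 45 x 20 mm, about 59 g, loose; x along its length, y across it, z up. All plaques start lying flat on the 3 mm thick navy felt mat to the robot's right; it may be absent.
- short_plaque_center (a point): centre (half-way up) of the short bare-wood plaque, 70 x 45 x 20 mm, about 43 g, loose; x along its length, y across it, z up. All plaques start lying flat on the 3 mm thick navy felt mat to the robot's right; it may be absent.
- squaring_board: fixed plywood board, 100 x 165 mm, 4 mm thick, on the desk near the robot's left, with two low steel fences: the long fence runs along its y on the -x edge, the short fence along its x at the -y end. Both fences are 15 mm wide and stand 8 mm above the board's face, so that a plaque (20 mm) stands 12 mm proud of them. Origin: centre of the underside
- fence_corner (a point): inner corner where the two fences meet, on the board's upper face (4 mm above the desk); axes as the squaring board's: the long fence's inner face is the line x = 0 (from y = 0 to +147 mm, clear space at +x, 80 mm of board), the short fence's inner face is y = 0 (from x = 0 to 65 mm, clear space at +y, 147 mm of board). A plaque goes with its length along the long fence (this y): flush, its centre is at x = 22.5 mm, y = half its length
- press_mark (a point): middle of the dark strip (130 x 45 mm, a white line across its middle) on the flat base of the grey lever press, on the base's upper face, 20 mm above the desk; x along the strip towards the lever's pivot (away from the robot), y left, z up. The base is 150 mm wide (y) and reaches from x = -90 to +180 mm. With the lever up the space above the strip is free; the raised lever, 112 mm wide, then stands 80 to 150 mm beyond the strip's middle and up to 285 mm above the desk
- lever (a joint): press lever: 0 = up (as the spring holds it, leaning 10 degrees towards the robot from upright), grows as it is pulled down towards the robot; with a plaque under the platen it stops at about 1.40 rad, empty at 1.48. A spring pushes it up all the time with about 2 N at the handle bar when up and 7 N when down, and it springs up fast if let go
- lever_bar (a point): middle of the lever's handle bar: black round bar, 16 mm diameter, along the press's y, 92 mm free between the two side arms of the lever; about 273 mm above the desk with the lever up and 65 mm with it down. It moves on an arc of 220 mm radius about lever_pivot. It turns with the lever: its local axes are the press's with the lever up
- lever_pivot (a point): the lever's hinge line (along the press's y), 130 mm beyond the middle of the strip, 55 mm above the desk; axes as the press's. The bar lies 220 mm from it: at lever value q the bar is at x = -220 cos(a) + 10 sin(a), z = 220 sin(a) + 10 cos(a) mm from it, with a = 1.40 - q
- platen (a point): middle of the pressing face of the brass platen, a block 60 x 40 x 15 mm under the bridge of the lever; with the lever down it lies flat on the middle of the plaque, 40 mm above the desk
- tray_floor (a point): middle of the wooden tray's floor, 4 mm above the desk; the floor is 150 mm (x) by 220 mm (y) inside a rim 8 mm high and 8 mm wide; fixed, to the robot's left beyond the squaring board. Plaques lie in it side by side, lengths along x
- paperweight: green glass dome standing on a far corner of the mat, 72 mm across, 36 mm high; origin at the underside; leave alone
- inkwell: black round open dish, 90 mm across, 35 mm high; origin at the underside; leave alone
- paste_tin: round blue ceramic seal-paste pot, 56 mm across, 22 mm high; origin at the underside; leave alone
- ink_bottle: black ink bottle, 54 mm across, 120 mm high; origin at the underside; leave alone
- inkstick_box: dark wooden box, 50 x 130 x 25 mm; origin at the underside; leave alone
- brush: large writing brush on two white rests, about 250 mm long, lying beyond the press; leave alone
There are look-alikes about, which are no part of the job. What is shaped like the part that bears middle_plaque_center but orange, turquoise or yellow is not meant.

How it is judged:
On the way, in this order (a step that is already met when the one before it is completed fails the run):
1. the long plaque lies flat on the squaring board, flush against both fences (gaps under 2.5 mm, square within 2 degrees), and let go (x of long_plaque_center in the frame of fence_corner between 0.02 and 0.025 m and y of long_plaque_center in the frame of fence_corner between 0.0575 and 0.0625 m and z of long_plaque_center in the frame of fence_corner between 0.006 and 0.014 m and angle between the x axis of long_plaque_center and the y axis of fence_corner, either way round below 0.035 rad and contact force between long_plaque and the fingers below 0.1 N), for 0.2 s.
2. the long plaque lies centred on the press's dark strip (within 10 mm along it, 6 mm across, 4 degrees) and the lever is pulled right down so that the platen presses on it with more than 5 N (x of long_plaque_center in the frame of press_mark between -0.01 and 0.01 m and y of long_plaque_center in the frame of press_mark between -0.006 and 0.006 m and angle between the x axis of long_plaque_center and the x axis of press_mark, either way round below 0.07 rad and contact force between long_plaque and lever above 5 N), for 0.2 s.
3. the middle plaque lies flat on the squaring board, flush against both fences (gaps under 2.5 mm, square within 2 degrees), and let go (x of middle_plaque_center in the frame of fence_corner between 0.02 and 0.025 m and y of middle_plaque_center in the frame of fence_corner between 0.045 and 0.05 m and z of middle_plaque_center in the frame of fence_corner between 0.006 and 0.014 m and angle between the x axis of middle_plaque_center and the y axis of fence_corner, either way round below 0.035 rad and contact force between middle_plaque and the fingers below 0.1 N), for 0.2 s.
4. the middle plaque lies centred on the press's dark strip (within 10 mm along it, 6 mm across, 4 degrees) and the lever is pulled right down so that the platen presses on it with more than 5 N (x of middle_plaque_center in the frame of press_mark between -0.01 and 0.01 m and y of middle_plaque_center in the frame of press_mark between -0.006 and 0.006 m and angle between the x axis of middle_plaque_center and the x axis of press_mark, either way round below 0.07 rad and contact force between middle_plaque and lever above 5 N), for 0.2 s.
5. the short plaque lies flat on the squaring board, flush against both fences (gaps under 2.5 mm, square within 2 degrees), and let go (x of short_plaque_center in the frame of fence_corner between 0.02 and 0.025 m and y of short_plaque_center in the frame of fence_corner between 0.0325 and 0.0375 m and z of short_plaque_center in the frame of fence_corner between 0.006 and 0.014 m and angle between the x axis of short_plaque_center and the y axis of fence_corner, either way round below 0.035 rad and contact force between short_plaque and the fingers below 0.1 N), for 0.2 s.
6. the short plaque lies centred on the press's dark strip (within 10 mm along it, 6 mm across, 4 degrees) and the lever is pulled right down so that the platen presses on it with more than 5 N (x of short_plaque_center in the frame of press_mark between -0.01 and 0.01 m and y of short_plaque_center in the frame of press_mark between -0.006 and 0.006 m and angle between the x axis of short_plaque_center and the x axis of press_mark, either way round below 0.07 rad and contact force between short_plaque and lever above 5 N), for 0.2 s.
At the end, for the whole second after the job is handed in: every plaque lies flat on the tray's floor (centre within 60 mm in x and 100 mm in y of the tray's middle, tilt under 0.1 rad), at rest, and the lever is back up (below 0.12 rad) (x of long_plaque_center in the frame of tray_floor between -0.06 and 0.06 m and y of long_plaque_center in the frame of tray_floor between -0.1 and 0.1 m and z of long_plaque_center in the frame of tray_floor between 0.006 and 0.014 m and angle between each of long_plaque_center, middle_plaque_center, short_plaque_center's own z axis and vertical below 0.1 rad and linear speed of each of long_plaque, middle_plaque, short_plaque below 0.02 m/s and x of middle_plaque_center in the frame of tray_floor between -0.06 and 0.06 m and y of middle_plaque_center in the frame of tray_floor between -0.1 and 0.1 m and z of middle_plaque_center in the frame of tray_floor between 0.006 and 0.014 m and x of short_plaque_center in the frame of tray_floor between -0.06 and 0.06 m and y of short_plaque_center in the frame of tray_floor between -0.1 and 0.1 m and z of short_plaque_center in the frame of tray_floor between 0.006 and 0.014 m and value of joint lever below 0.12 rad); the robot touches nothing.
It fails at once if the lever flies back up (opening faster than 2 rad/s) (velocity of joint lever below -2 rad/s).
It fails at once if one of the other things on the desk is shifted by more than 30 mm (distance of any of paperweight, inkwell, paste_tin, ink_bottle, inkstick_box, brush from where it was at the start of the episode above 0.03 m).
Of long_plaque, middle_plaque, short_plaque only 1 to 2 are there at a start; the rules pass over those that are not, and their reading is None.
At some moment in a run one of long_plaque, middle_plaque, short_plaque may be knocked a few centimetres aside while the robot is not near it.
It also fails if it takes over 210 s, if anything falls off the work surface, if the arm or the gripper's body presses on something with over 40 N, if the wrist force passes 120 N, or if a joint passes its speed limit or range.

## Working session

There is one attempt and no reset: what is moved stays moved. The work goes in short steps, Python scripts to look and compute and a shell command to move; the robot and the scene stay as the last step left them, time stands still between calls to the robot, and variables do not carry over. Pictures are saved under pics/ and viewed, about 12 in all and at most 16, crops included, and the job is handed in when it is done.

```bash
mkdir -p pics; ls; python3 - <<'E'
from workcell import manip
import cv2,numpy as np
print(manip.observe(), manip.pinch_z)
for n in("scene","top"):
    cv2.imwrite(f"pics/{n}0.png",cv2.resize(manip.snapshot(n),None,fx=1.5,fy=1.5)); c=manip.camera_model(n); print(c)
E
```

```text
pics
{'clock': 0.0, 'q': array([-1.53380743e+00,  2.59297033e-01,  1.53609767e+00,  3.26687428e-05,
        1.34797593e+00, -2.02791878e-01]), 'joint_velocities': array([ 3.88626788e-05,  1.13494821e-03,  7.58702009e-04,  1.19673944e-03,
        1.94493178e-03, -1.13695371e-03]), 'joint_efforts': array([-3.30630479e-03, -4.37311149e+01, -2.84007239e+01,  7.13832560e-02,
        4.15654248e-02, -1.66099758e-04]), 'ee_pos': array([ 0.13063744, -0.53369804,  0.21783659]), 'tcp_rot': array([-8.84614167e-04,  9.92821793e-01,  1.19599735e-01,  8.94865299e-05]), 'ft_force': array([-0.96544329, -0.24003376, -0.16727422]), 'ft_torque': array([-0.02974968, -0.04665899, -0.01026172]), 'finger_gap': 0.09300504204618613} -0.0188
{'mtx': array([[381.37396064,   0.        , 252.3103245 ],
       [  0.        , 381.37396064, 195.20398163],
       [  0.        ,   0.        ,   1.        ]]), 'dist_coeffs': array([-0.04704293,  0.        ,  0.        ,  0.        ,  0.        ]), 'view': array([[-0.72844956,  0.68499147, -0.01216212,  0.37987158],
       [ 0.54933767,  0.57339754, -0.60781855, -0.19594113],
       [-0.40937679, -0.44944626, -0.79398281,  1.76602504],
       [ 0.        ,  0.        ,  0.        ,  1.        ]])}
{'mtx': array([[490.24924041,   0.        , 259.17410537],
       [  0.        , 490.24924041, 194.49713925],
       [  0.        ,   0.        ,   1.        ]]), 'dist_coeffs': array([0.05807706, 0.        , 0.        , 0.        , 0.        ]), 'view': array([[ 9.69383076e-04, -9.99910053e-01,  1.33770619e-02,
        -2.13366182e-02],
       [-9.87413682e-01, -3.07275982e-03, -1.58128993e-01,
         5.60353247e-01],
       [ 1.58155874e-01, -1.30554063e-02, -9.87327846e-01,
         1.57588791e+00],
       [ 0.00000000e+00,  0.00000000e+00,  0.00000000e+00,
         1.00000000e+00]])}
```

View pics/top0.png

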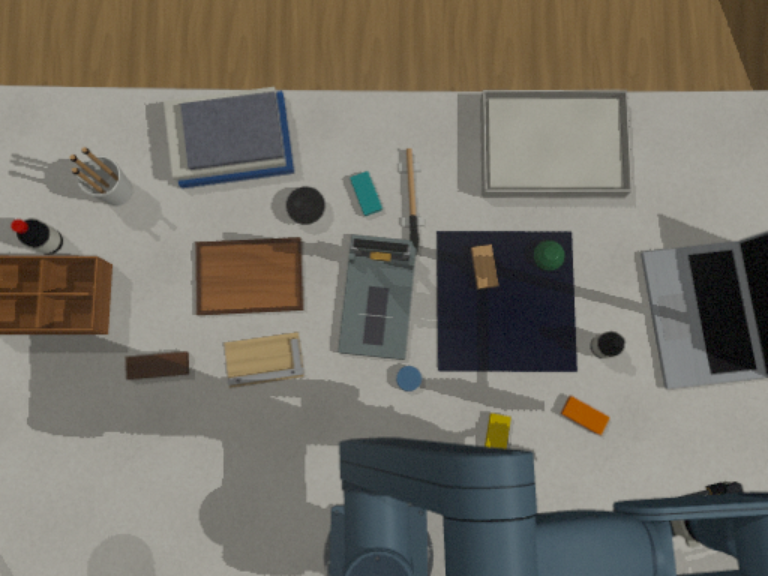

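View pics/scene0.png

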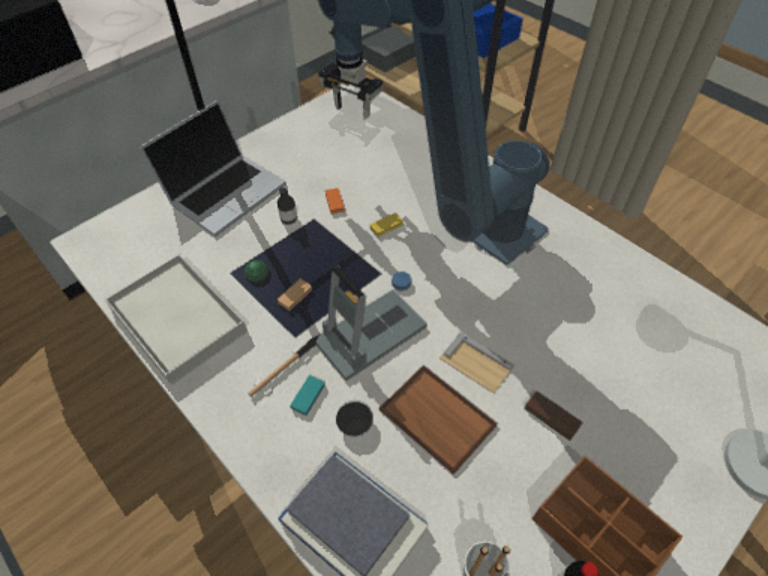

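The only wood-coloured block on the mat is at top-image (484,266) in the 1.5x picture. The look-alikes are turquoise (366,193), yellow (498,430) and orange (585,415), all off the mat. I'll check the choice with close rectified crops, which also let me measure.

```bash
cat > h.py <<'E'
from workcell import manip
import cv2,numpy as np
from scipy.spatial.transform import Rotation as R
def cam(n):
    c=manip.camera_model(n); return c["mtx"],c["dist_coeffs"],c["view"]
def proj(n,P):
    K,d,V=cam(n); return cv2.projectPoints(np.float64(P).reshape(-1,1,3),cv2.Rodrigues(V[:3,:3])[0],V[:3,3],K,d)[0].reshape(-1,2)
def unproj(n,uv,z):
    K,d,V=cam(n); r=cv2.undistortPoints(np.float64(uv).reshape(-1,1,2),K,d).reshape(-1,2)
    r=np.c_[r,np.ones(len(r))]@V[:3,:3]; o=-V[:3,:3].T@V[:3,3]
    return o+r*((z-o[2])/r[:,2])[:,None]
def ortho(n,img,cx,cy,z,mm=0.5,w=400,h=300):
    """top-down: up=+x, left=+y; pixel (w/2,h/2)=(cx,cy)"""
    v,u=np.mgrid[:h,:w]
    P=np.stack([cx-(v-h/2)*mm/1000,cy-(u-w/2)*mm/1000,np.full(u.shape,z)],-1)
    m=proj(n,P).reshape(h,w,2).astype(np.float32)
    return cv2.remap(img,m[...,0],m[...,1],cv2.INTER_CUBIC)
def fwd(): # tool shift in tool axes, for a world delta (m) -> cm
    pass
def tool(dw):
    o=manip.observe(); w,x,y,z=o["tcp_rot"]; return R.from_quat([x,y,z,w]).inv().apply(dw)*100
def yaw():
    o=manip.observe(); w,x,y,z=o["tcp_rot"]; M=R.from_quat([x,y,z,w]).as_matrix(); return np.degrees(np.arctan2(M[1,1],M[0,1])),M
E
python3 - <<'E'
from h import *
im=manip.snapshot("top")
c=[]
for uv,z in(((484,266),.023),((262,359),.012),((376,300),.02),((249,276),.012)):
    p=unproj("top",[np.array(uv)/1.5],z)[0].round(2); print(p)
    o=ortho("top",im,p[0],p[1],z,0.5 if z!=.02 else .8); 
    if uv[0]==249: o=ortho("top",im,p[0],p[1],z,0.8)
    for k in range(0,400,50): cv2.line(o,(k,0),(k,4),(0,0,255),1)
    for k in range(0,300,50): cv2.line(o,(0,k),(4,k),(0,0,255),1)
    c.append(o)
cv2.imwrite("pics/o1.png",np.vstack([np.hstack(c[:2]),np.hstack(c[2:])]))
E
```

```text
[ 0.62 -0.23  0.02]
[0.41 0.26 0.01]
[0.55 0.01 0.02]
[0.6  0.29 0.01]
```

View pics/o1.png

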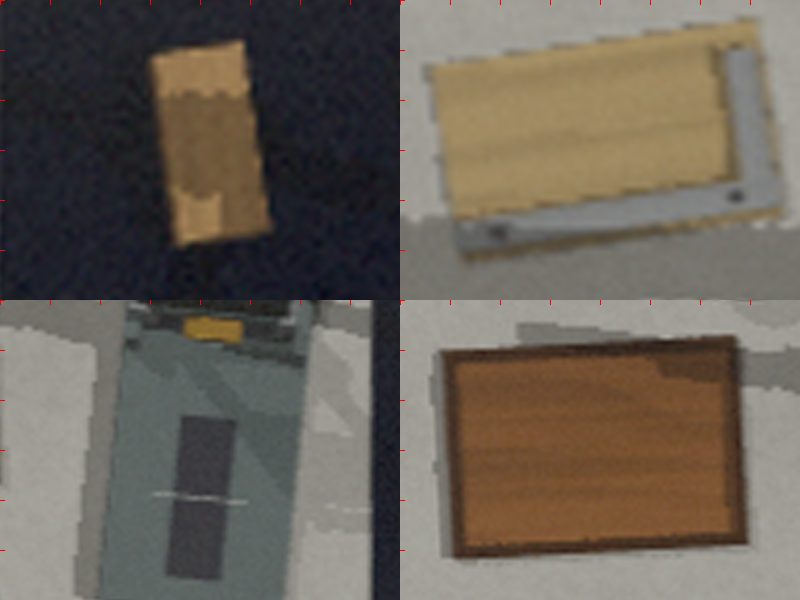

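The crops show a single wood plaque. Its corners in the crop are (151,57), (243,41), (271,232) and (177,247), so it measures about 96 x 46 mm, which makes it the **middle** plaque. The fence inner corner is at (735,180), the strip centre at (201,498) and the tray centre at (596,448). Next I'll refine these by segmentation.

```bash
cat >> h.py <<'E'
def rect(o,mask,cx,cy,mm):
    n,l,s,_=cv2.connectedComponentsWithStats(mask.astype(np.uint8)); k=1+np.argmax(s[1:,4])
    pts=np.argwhere(l==k); P=np.c_[cx-(pts[:,0]-o.shape[0]/2)*mm/1000,cy-(pts[:,1]-o.shape[1]/2)*mm/1000]
    c=P.mean(0); e,v=np.linalg.eigh(np.cov(P.T)); d=v[:,1]; ang=np.degrees(np.arctan2(d[1],d[0]))
    return c.round(4),round((ang+90)%180-90,2),(np.sqrt(12*e)*1000).round(1)
def plan(x,y,z,yawx):
    """target TCP (m) and tool-x yaw deg -> tool row numbers"""
    o=manip.observe(); w,a,b,c=o["tcp_rot"]; r=R.from_quat([a,b,c,w]).inv()
    T=np.radians(yawx); M=np.array([[np.cos(T),np.sin(T),0],[np.sin(T),-np.cos(T),0],[0,0,-1]])
    print("row",(r.apply(np.array([x,y,z])-o["ee_pos"])*100).round(2),(r*R.from_matrix(M)).as_rotvec().round(3))
E
python3 - <<'E'
from h import *
im=manip.snapshot("top")
def g(cx,cy,z,mm=.5,w=400,h=300):
    o=ortho("top",im,cx,cy,z,mm,w,h); return o,cv2.cvtColor(o,cv2.COLOR_BGR2HSV).astype(int)
o,H=g(.62,-.23,.023); print("plaque",rect(o,(H[...,0]<30)&(H[...,1]>60)&(H[...,2]>70),.62,-.23,.5))
o,H=g(.51,.01,.02); print("strip",rect(o,(o.max(2)<82),.51,.01,.5), o[150,200],o[150,280])
o,H=g(.6,.29,.012,.8); print("tray",rect(o,(H[...,1]>90),.6,.29,.8))
o,H=g(.41,.26,.012); wood=(H[...,1]>75)
# long-fence inner edge: lowest wood pixel above the fence; short fence: rightmost wood pixel left of fence
def edge(P): 
    for _ in range(3):
        f=np.polyfit(P[:,0],P[:,1],1); r=P[:,1]-np.polyval(f,P[:,0]); P=P[abs(r)<max(2,1.5*r.std())]
    return f
A=[];B=[]
for u in range(70,320,3):
    v=120
    while wood[v,u] and v<290: v+=1
    A.append((u,v))
for v in range(60,170,3):
    u=280
    while wood[v,u] and u<390: u+=1
    B.append((v,u))
a=edge(np.array(A));b=edge(np.array(B)); print("long slope deg",np.degrees(np.arctan(a[0])),"short",np.degrees(np.arctan(b[0])))
v=(a[0]*b[1]+a[1])/(1-a[0]*b[0]);u=b[0]*v+b[1]; print("corner",u,v,.41-(v-150)*.0005,.26-(u-200)*.0005)
plan(.623,-.235,.12,8.6)
E
```

```text
plaque (array([ 0.6239, -0.2346]), np.float64(7.54), array([47.6, 97.2]))
strip (array([0.5457, 0.0061]), np.float64(-7.79), array([45.1, 63.3])) [86 85 83] [ 99 102  93]
tray (array([0.6016, 0.2941]), np.float64(-87.27), array([163.9, 232.3]))
long slope deg -8.263653030552316 short 8.175738170481704
corner 338.7256024753816 178.6841439623094 0.39565792801884525 0.19063719876230922
row [ 54.92 -17.33   9.84] [-0.001 -0.     0.09 ]
```

```bash
python3 -m jog '[4,-1.2,0,0,0,0.02,8,-2.4,0,0,0,0.04,12,-3.6,0,0,0,0.06,16,-4.8,0,0,0,0.08,20,-6.2,0,0,0,0.09]' -1 20
python3 -m jog '[4,-1.2,0,0,0,0,8,-2.4,0,0,0,0,12,-3.6,0,0,0,0,16,-4.8,0,0,0,0,20,-6,0,0,0,0]'
python3 -m jog '[4,-1.2,0,0,0,0,8,-2.4,0,0,0,0,12,-3.6,0,0,0,0,13,-3.8,0,0,0,0,13,-3.8,0,0,0,0]'
python3 -c "
from h import *
plan(.6235,-.235,.014,8)"
```

```text
clock: 0.7
ee_pos: [0.3114, -0.4256, 0.2185]
tcp_rot: [-0.0, 0.997, 0.074, 0.0]
ft_force: [0.4, 0.1, -0.1]
finger_gap: 0.0929
clock: 1.2
ee_pos: [0.5004, -0.3363, 0.2185]
tcp_rot: [-0.0, 0.997, 0.075, -0.0]
ft_force: [0.1, -1.4, -0.6]
finger_gap: 0.0928
clock: 1.7
ee_pos: [0.6228, -0.2792, 0.2176]
tcp_rot: [-0.0, 0.997, 0.076, -0.001]
ft_force: [0.3, -0.4, -1.2]
finger_gap: 0.0932
row [ 0.76 -4.35 20.36] [-0.001  0.001  0.013]
```

```bash
python3 - <<'E'
from h import *
print(unproj("top",[(548/1.5,254/1.5)],.02), unproj("top",[(533/1.5,254/1.5)],.015))
plan(.6235,-.235,.014,8)
im=manip.snapshot("top"); o=ortho("top",im,.62,-.23,.023); H=cv2.cvtColor(o,cv2.COLOR_BGR2HSV).astype(int)
cv2.imwrite("pics/o2.png",o)
E
python3 -m jog '[0.4,-2.2,4,0,0,0,0.76,-4.35,7,0,0,0.013,0.76,-4.35,10,0,0,0.013,0.76,-4.35,12,0,0,0.013,0.76,-4.35,12,0,0,0.013]' -0.25
python3 -c "
from h import *
plan(.6235,-.235,.014,8)"
```

```text
[[ 0.65173691 -0.37980669  0.02      ]] [[ 0.65271938 -0.34709089  0.015     ]]
row [ 0.76 -4.35 20.36] [-0.001  0.001  0.013]
clock: 2.25
ee_pos: [0.6192, -0.2362, 0.0955]
tcp_rot: [-0.002, 0.998, 0.068, -0.003]
ft_force: [-0.4, -0.5, -0.6]
finger_gap: 0.0598
row [ 0.49 -0.03  8.14] [-0.004  0.006 -0.005]
```

View pics/o2.png

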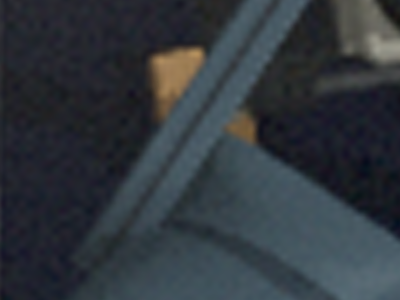

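The upper-left corner of the plaque is still at (150,55) in the crop, so it hasn't moved. The paperweight's edge is at y=-0.347, clear of the fingers. Descending to grip.

```bash
python3 -m jog '[0,0,2,0,0,0,0,0,4,0,0,0,0,0,6,0,0,0,0,0,7.2,0,0,0,0,0,7.2,0,0,0]' -0.25
python3 -c "
from h import *
plan(.6235,-.235,.014,8)"
```

```text
clock: 2.75
ee_pos: [0.6216, -0.2367, 0.026]
tcp_rot: [-0.001, 0.998, 0.068, -0.001]
ft_force: [0.1, -0.2, -0.7]
finger_gap: 0.0582
row [ 0.21 -0.15  1.2 ] [-0.001  0.002 -0.004]
```

```bash
python3 -m jog '[0.2,-0.15,0.6,0,0,0,0.2,-0.15,1.1,0,0,0,0.2,-0.15,1.1,0,0,0]'
python3 -m jog '[0,0,0,0,0,0,0,0,0,0,0,0,0,0,0,0,0,0,0,0,0,0,0,0,0,0,0,0,0,0]' 1 20
python3 -m jog '[0,0,-1,0,0,0,0,0,-3,0,0,0,0,0,-6,0,0,0,0,0,-10,0,0,0,0,0,-12,0,0,0]'
python3 -c "
from h import *
plan(.42,-.20,.16,50)"
```

```text
clock: 3.05
ee_pos: [0.6247, -0.2344, 0.0157]
tcp_rot: [-0.0, 0.998, 0.068, -0.0]
ft_force: [0.7, 0.4, -0.6]
finger_gap: 0.0581
clock: 3.55
ee_pos: [0.625, -0.2346, 0.0161]
tcp_rot: [0.0, 0.998, 0.068, 0.0]
ft_force: [0.8, 0.4, 2.2]
finger_gap: 0.0445
clock: 4.05
ee_pos: [0.6259, -0.2351, 0.1399]
tcp_rot: [0.001, 0.998, 0.068, 0.002]
ft_force: [1.2, -0.1, -1.0]
finger_gap: 0.0445
row [-19.91  -6.28  -2.1 ] [ 0.004 -0.003 -0.736]
```

```bash
python3 -m jog '[-4,-1.2,-0.5,0,0,-0.15,-8,-2.5,-1,0,0,-0.3,-12,-3.7,-1.5,0,0,-0.45,-16,-5,-2,0,0,-0.6,-20,-6.2,-2,0,0,-0.735]'
python3 -c "
from h import *
plan(.42,.03,.16,98)"
```

```text
clock: 4.55
ee_pos: [0.4167, -0.2, 0.1567]
tcp_rot: [0.001, 0.905, 0.425, 0.0]
ft_force: [-0.1, -0.0, -0.3]
finger_gap: 0.0446
row [ 17.91 -14.43  -0.36] [ 0.001  0.001 -0.832]
```

```bash
python3 -m jog '[3.2,-2.6,0,0,0,-0.15,6.4,-5.2,0,0,0,-0.3,9.6,-7.8,0,0,0,-0.45,12.8,-10.4,0,0,0,-0.6,16,-13,0,0,0,-0.735]'
python3 -c "
from h import *
plan(.4162,.2477,.10,98.2)"
```

```text
clock: 5.05
ee_pos: [0.4212, 0.0072, 0.1564]
tcp_rot: [0.0, 0.692, 0.722, 0.0]
ft_force: [0.2, 0.6, -1.2]
finger_gap: 0.0447
row [24.05  0.48  5.63] [ 0.001  0.    -0.102]
```

```bash
python3 -m jog '[5,0.1,0,0,0,-0.05,10,0.2,0,0,0,-0.102,15,0.3,0,0,0,-0.102,20,0.4,1,0,0,-0.102,23,0.45,2,0,0,-0.102]'
python3 -m jog '[1.05,0.03,1,0,0,0,1.05,0.03,3,0,0,0,1.05,0.03,3.5,0,0,0,1.05,0.03,3.5,0,0,0]'
python3 - <<'E'
from h import *
plan(.4162,.2477,.0185,98.2)
im=manip.snapshot("top");s=manip.snapshot("scene")
a=ortho("top",im,.41,.26,.012); p=proj("scene",[[.42,.25,.05]])[0].astype(int); print(p)
b=cv2.resize(s[max(0,p[1]-50):p[1]+50,p[0]-66:p[0]+67],(400,300))
cv2.imwrite("pics/o3.png",np.hstack([a,b]))
E
```

```text
clock: 5.55
ee_pos: [0.4175, 0.2391, 0.1365]
tcp_rot: [0.0, 0.656, 0.755, 0.001]
ft_force: [0.1, 0.3, 0.2]
finger_gap: 0.0445
clock: 5.95
ee_pos: [0.4159, 0.2452, 0.1]
tcp_rot: [-0.001, 0.657, 0.754, -0.001]
ft_force: [-0.3, 0.5, -1.5]
finger_gap: 0.0447
row [0.25 0.08 8.15] [-0.002  0.001 -0.006]
[316 234]
```

View pics/o3.png

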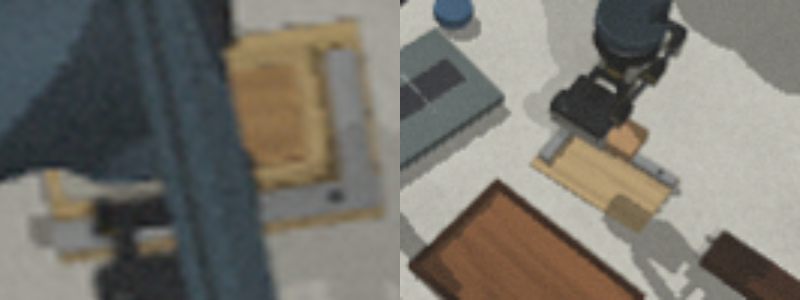

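The plaque is held level over the board, between the fences in the view. Its right end is at about (310,110) and parallel to the short fence. Lowering it.

```bash
python3 -m jog '[0.25,0.08,2,0,0,-0.006,0.25,0.08,4,0,0,-0.006,0.25,0.08,6,0,0,-0.006,0.25,0.08,7.4,0,0,-0.006,0.25,0.08,7.6,0,0,-0.006]'
python3 -m jog '[0,0,0.2,0,0,0,0,0,0.4,0,0,0,0,0,0.55,0,0,0,0,0,0.55,0,0,0]' 1 6
python3 -c "
from h import *
plan(.4162,.2477,.0185,98.2)"
```

```text
clock: 6.55
ee_pos: [0.4168, 0.248, 0.0241]
tcp_rot: [-0.0, 0.655, 0.756, -0.001]
ft_force: [0.8, -0.1, 0.3]
finger_gap: 0.0445
clock: 6.95
ee_pos: [0.4174, 0.2489, 0.0196]
tcp_rot: [0.0, 0.654, 0.756, 0.0]
ft_force: [-0.1, 0.9, -0.4]
finger_gap: 0.0451
row [-0.1  -0.13  0.11] [ 0.001 -0.     0.001]
```

```bash
python3 -m jog '[0,0,0.15,0,0,0,0,0,0.25,0,0,0,0,0,0.25,0,0,0]'
python3 -m jog '[0,-0.2,0,0,0,0,0,-0.4,0,0,0,0,0,-0.4,0,0,0,0]'
python3 -m jog '[0,-0.1,0,0,0,0,0,-0.2,0,0,0,0,0,-0.2,0,0,0,0]'
python3 -m jog '[0,-0.1,0,0,0,0,0,-0.1,0,0,0,0]'
```

```text
clock: 7.25
ee_pos: [0.4172, 0.2489, 0.0169]
tcp_rot: [0.0, 0.654, 0.756, 0.0]
ft_force: [-0.5, 0.9, 2.9]
finger_gap: 0.0446
clock: 7.55
ee_pos: [0.4134, 0.2484, 0.0169]
tcp_rot: [0.0, 0.654, 0.756, 0.0]
ft_force: [1.0, 0.2, 2.2]
finger_gap: 0.0451
clock: 7.85
ee_pos: [0.4116, 0.2481, 0.0169]
tcp_rot: [0.0, 0.654, 0.756, 0.0]
ft_force: [2.1, 0.6, 3.4]
finger_gap: 0.0449
clock: 8.05
ee_pos: [0.4106, 0.2479, 0.0169]
tcp_rot: [0.0, 0.654, 0.756, 0.0]
ft_force: [2.9, 0.4, 4.1]
finger_gap: 0.0449
```

```bash
python3 -m jog '[0,-0.1,0,0,0,0,0,-0.1,0,0,0,0]'
python3 -m jog '[0,-0.1,0,0,0,0,0,-0.1,0,0,0,0]'
python3 -m jog '[-0.2,0,0,0,0,0,-0.4,0,0,0,0,0,-0.4,0,0,0,0,0]'
python3 -m jog '[-0.1,0,0,0,0,0,-0.2,0,0,0,0,0,-0.2,0,0,0,0,0]'
python3 -m jog '[-0.1,0,0,0,0,0,-0.2,0,0,0,0,0,-0.2,0,0,0,0,0]'
```

```text
clock: 8.25
ee_pos: [0.4096, 0.2478, 0.0169]
tcp_rot: [0.0, 0.654, 0.756, 0.0]
ft_force: [3.8, 1.0, 4.7]
finger_gap: 0.0449
clock: 8.45
ee_pos: [0.4087, 0.2477, 0.0169]
tcp_rot: [0.0, 0.654, 0.756, 0.001]
ft_force: [3.9, 0.9, 5.2]
finger_gap: 0.0446
clock: 8.75
ee_pos: [0.4092, 0.2445, 0.0169]
tcp_rot: [-0.0, 0.655, 0.756, 0.001]
ft_force: [3.8, 4.7, 3.8]
finger_gap: 0.0449
clock: 9.05
ee_pos: [0.4095, 0.2427, 0.0169]
tcp_rot: [-0.0, 0.655, 0.756, 0.001]
ft_force: [3.2, 5.7, 4.0]
finger_gap: 0.0451
clock: 9.35
ee_pos: [0.4097, 0.2407, 0.0169]
tcp_rot: [-0.0, 0.655, 0.756, 0.001]
ft_force: [3.2, 5.4, 4.7]
finger_gap: 0.0448
```

```bash
python3 -m jog '[0,-0.1,0,0,0,0,0,-0.1,0,0,0,0]'
python3 -m jog '[0,-0.1,0,0,0,0,0,-0.1,0,0,0,0]'
python3 -m jog '[0,-0.1,0,0,0,0,0,-0.1,0,0,0,0]'
```

```text
clock: 9.55
ee_pos: [0.4097, 0.2407, 0.0169]
tcp_rot: [0.0, 0.655, 0.756, 0.002]
ft_force: [5.5, 5.2, 1.0]
finger_gap: 0.0455
clock: 9.75
ee_pos: [0.4095, 0.2407, 0.0171]
tcp_rot: [0.001, 0.655, 0.756, 0.002]
ft_force: [7.4, 5.3, -0.5]
finger_gap: 0.045
clock: 9.95
ee_pos: [0.4095, 0.2407, 0.0174]
tcp_rot: [0.001, 0.655, 0.756, 0.003]
ft_force: [7.8, 6.0, 0.8]
finger_gap: 0.045
```

```bash
python3 -m jog '[0,0.2,0,0,0,0,0,0.2,0,0,0,0]'
python3 -m jog '[0,0,0,0,0,0,0,0,0,0,0,0,0,0,0,0,0,0]' -0.3
python3 -m jog '[0,0,-2,0,0,0,0,0,-5,0,0,0,0,0,-8,0,0,0,0,0,-8,0,0,0]'
python3 -m jog '[-4,0,0,0,0,0,-8,0,0,0,0,0,-12,0,0,0,0,0,-16,0,0,0,0,0,-20,0,0,0,0,0]'
python3 - <<'E'
from h import *
im=manip.snapshot("top")
a=ortho("top",im,.41,.26,.012); b=ortho("top",im,.41,.26,.024)
cv2.imwrite("pics/o4.png",np.hstack([a,b]))
E
```

```text
clock: 10.15
ee_pos: [0.4096, 0.2406, 0.0171]
tcp_rot: [0.0, 0.655, 0.756, 0.002]
ft_force: [4.8, 5.3, 3.7]
finger_gap: 0.0451
clock: 10.45
ee_pos: [0.4062, 0.2389, 0.0157]
tcp_rot: [-0.001, 0.654, 0.756, -0.002]
ft_force: [-0.2, -0.1, 0.4]
finger_gap: 0.0598
clock: 10.85
ee_pos: [0.4099, 0.24, 0.0996]
tcp_rot: [0.001, 0.654, 0.756, 0.002]
ft_force: [-0.6, 1.1, -0.6]
finger_gap: 0.0607
clock: 11.35
ee_pos: [0.4355, 0.0403, 0.0954]
tcp_rot: [-0.001, 0.654, 0.756, -0.001]
ft_force: [0.7, -0.3, 0.2]
finger_gap: 0.0604
```

View pics/o4.png

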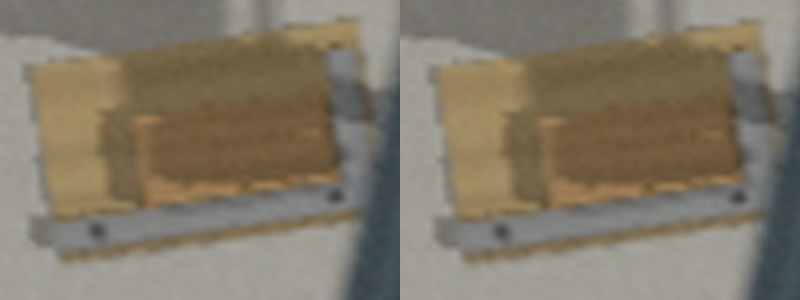

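The plaque looks flush in both corner views. Its left end is at about (140,160) and its bottom edge runs along the long fence. I'll measure it as a check.

```bash
python3 - <<'E'
from h import *
im=manip.snapshot("top")
o=ortho("top",im,.41,.26,.024); f=cv2.GaussianBlur(o,(5,5),0).astype(float)
r=f[...,2]/(f[...,1]+1); print("ratios plaque",r[150,240].round(2),r[185,170].round(2),"board",r[90,70].round(2),r[80,200].round(2))
for t in(1.27,1.32,1.37): print(t,rect(o,(r>t),.41,.26,.5))
E
```

```text
ratios plaque 1.23 1.24 board 1.15 1.14
1.27 (array([0.4271, 0.2243]), np.float64(-66.54), array([ 6.5, 15.8]))Traceback (most recent call last):
  File "<stdin>", line 5, in <module>
  File "h.py", line 25, in rect
    n,l,s,_=cv2.connectedComponentsWithStats(mask.astype(np.uint8)); k=1+np.argmax(s[1:,4])
                                                                         ~~~~~~~~~^^^^^^^^^
    return _wrapfunc(a, 'argmax', axis=axis, out=out, **kwds)
    return bound(*args, **kwds)
ValueError: attempt to get argmax of an empty sequence
```

```bash
python3 - <<'E'
from h import *
im=sum(manip.snapshot("top").astype(np.float32) for _ in range(4))/4
o=ortho("top",im,.41,.26,.024); f=cv2.GaussianBlur(o,(5,5),0)
r=f[...,2]/(f[...,1]+1); r[:60]=0
for t in(1.18,1.195,1.21): print(t,rect(o,(r>t),.41,.26,.5))
plan(.4112+.06,.2408+.008,.09,98.2)
plan(.4112-.016,.2408+.105,.09,98.2)
E
```

```text
1.18 (array([0.4105, 0.2416]), np.float64(-81.56), array([45.4, 97.7]))
1.195 (array([0.4104, 0.2414]), np.float64(-81.54), array([44.3, 96.5]))
1.21 (array([0.4103, 0.2411]), np.float64(-81.59), array([43.3, 95.1]))
row [19.92  6.46  0.6 ] [-0.002 -0.001  0.001]
row [30.61  0.34  0.62] [-0.002 -0.001  0.001]
```

```bash
python3 -m jog '[5,0,0,0,0,0,10,0.2,0,0,0,0,15,0.3,0,0,0,0,20,0.4,0,0,0,0,25,0.4,0,0,0,0]' 1 20
python3 -c "
from h import *
plan(.4019,.3051,.013,98.4)"
```

```text
clock: 12.15
ee_pos: [0.4031, 0.2928, 0.0964]
tcp_rot: [-0.0, 0.653, 0.757, -0.0]
ft_force: [0.5, -1.0, 0.2]
finger_gap: 0.0251
row [1.24 0.07 8.34] [-0. -0. -0.]
```

```bash
python3 -m jog '[1.3,0,0,0,0,0,1.3,0,3,0,0,0,1.3,0,6,0,0,0,1.3,0,8,0,0,0,1.3,0,8.3,0,0,0]'
python3 -m jog '[-0.3,0,0,0,0,0,-0.6,0,0,0,0,0,-0.8,0,0,0,0,0,-0.8,0,0,0,0,0]'
python3 -m jog '[-0.1,0,0,0,0,0,-0.2,0,0,0,0,0,-0.2,0,0,0,0,0]'
python3 -m jog '[-0.1,0,0,0,0,0,-0.2,0,0,0,0,0,-0.2,0,0,0,0,0]'
```

```text
clock: 12.65
ee_pos: [0.4001, 0.3019, 0.0111]
tcp_rot: [-0.001, 0.654, 0.757, -0.003]
ft_force: [-0.8, -0.1, 0.3]
finger_gap: 0.0004
clock: 13.05
ee_pos: [0.4052, 0.2944, 0.0147]
tcp_rot: [0.0, 0.655, 0.756, 0.001]
ft_force: [0.8, -1.1, 0.0]
finger_gap: 0.0006
clock: 13.35
ee_pos: [0.4052, 0.2937, 0.0145]
tcp_rot: [-0.0, 0.655, 0.756, 0.002]
ft_force: [-2.5, 6.1, 4.0]
finger_gap: 0.0006
clock: 13.65
ee_pos: [0.4052, 0.2936, 0.0146]
tcp_rot: [-0.001, 0.655, 0.756, 0.003]
ft_force: [-2.8, 14.9, 3.3]
finger_gap: -0.0
```

The end push went stiff at once, so the plaque is flush with the short fence. Now the same check against the long fence.

```bash
python3 -m jog '[0.5,0,0,0,0,0,1.2,0,-2,0,0,0,1.2,0,-5,0,0,0,1.2,0,-6,0,0,0]'
python3 -c "
from h import *
plan(.4656,.2487,.013,98.3)"
```

```text
clock: 14.05
ee_pos: [0.4046, 0.3029, 0.076]
tcp_rot: [0.001, 0.654, 0.756, 0.002]
ft_force: [1.2, -0.5, -0.3]
finger_gap: 0.0003
row [-6.25  5.23  6.31] [ 0.004 -0.    -0.   ]
```

```bash
python3 -m jog '[-3,2.6,0,0,0,0,-6.25,5.2,0,0,0,0,-6.25,5.2,2,0,0,0,-6.25,5.2,5,0,0,0,-6.25,5.2,6.2,0,0,0]'
python3 -m jog '[0,-0.4,0,0,0,0,0,-0.8,0,0,0,0,0,-1.2,0,0,0,0,0,-1.2,0,0,0,0]'
python3 -m jog '[0,-0.1,0,0,0,0,0,-0.2,0,0,0,0,0,-0.2,0,0,0,0]'
python3 -m jog '[0,-0.1,0,0,0,0,0,-0.2,0,0,0,0,0,-0.2,0,0,0,0]'
```

```text
clock: 14.55
ee_pos: [0.462, 0.2467, 0.0091]
tcp_rot: [-0.001, 0.655, 0.756, -0.002]
ft_force: [0.4, 0.6, 1.4]
finger_gap: 0.0006
clock: 14.95
ee_pos: [0.4516, 0.2465, 0.0127]
tcp_rot: [0.0, 0.654, 0.756, 0.001]
ft_force: [0.8, 0.4, 0.3]
finger_gap: 0.0004
clock: 15.25
ee_pos: [0.4499, 0.2461, 0.012]
tcp_rot: [0.0, 0.654, 0.756, 0.0]
ft_force: [-0.6, -0.1, 0.8]
finger_gap: 0.0003
clock: 15.55
ee_pos: [0.4476, 0.2456, 0.0116]
tcp_rot: [-0.0, 0.654, 0.756, -0.0]
ft_force: [0.6, -0.6, 0.1]
finger_gap: 0.0004
```

```bash
python3 -m jog '[0,-0.2,0,0,0,0,0,-0.3,0,0,0,0,0,-0.3,0,0,0,0]'
python3 -m jog '[0,-0.2,0,0,0,0,0,-0.3,0,0,0,0,0,-0.3,0,0,0,0]'
python3 -m jog '[0,-0.1,0,0,0,0,0,-0.2,0,0,0,0,0,-0.2,0,0,0,0]'
```

```text
clock: 15.85
ee_pos: [0.4465, 0.2455, 0.0123]
tcp_rot: [0.001, 0.654, 0.756, 0.001]
ft_force: [4.0, -0.5, 0.5]
finger_gap: 0.0004
clock: 16.15
ee_pos: [0.4462, 0.2455, 0.0132]
tcp_rot: [0.003, 0.654, 0.756, 0.003]
ft_force: [9.5, 0.8, 1.4]
finger_gap: 0.0003
clock: 16.45
ee_pos: [0.446, 0.2455, 0.0139]
tcp_rot: [0.004, 0.654, 0.756, 0.005]
ft_force: [12.1, 0.6, 3.9]
finger_gap: 0.0002
```

```bash
python3 -m jog '[0,0.5,0,0,0,0,0,1,-2,0,0,0,0,1,-6,0,0,0,0,1,-8,0,0,0]' -0.3
python3 - <<'E'
from h import *
from scipy.optimize import differential_evolution as DE
from scipy.ndimage import map_coordinates as mc
im=sum(manip.snapshot("top").astype(np.float32) for _ in range(4)).mean(2)/4
def fit(L,W,z,b,dark):
    gx,gy=[g.ravel() for g in np.mgrid[-L/2-5:L/2+5.1:2.5,-W/2-5:W/2+5.1:2.5]/1000]
    ins=(abs(gx)<L/2000-.0015)&(abs(gy)<W/2000-.0015); out=(abs(gx)>L/2000+.0015)|(abs(gy)>W/2000+.0015)
    def s(p):
        c,q=np.cos(p[2]),np.sin(p[2]); uv=proj("top",np.c_[p[0]+c*gx-q*gy,p[1]+q*gx+c*gy,np.full(len(gx),z)])
        v=mc(im,[uv[:,1],uv[:,0]],order=1); return (v[ins].mean()-v[out].mean())*dark
    r=DE(s,b,seed=0,maxiter=60,tol=1e-4); print(r.x[:2].round(4),np.degrees(r.x[2]).round(2),round(r.fun,1))
fit(130,45,.02,[(.49,.53),(-.01,.03),(-.2,0)],1)
fit(270,150,.02,[(.53,.58),(-.03,.04),(-.2,0)],1)
plan(.411,.241,.06,98.3)
E
```

```text
clock: 16.85
ee_pos: [0.4497, 0.246, 0.0936]
tcp_rot: [-0.0, 0.654, 0.756, 0.0]
ft_force: [1.3, -0.1, -0.2]
finger_gap: 0.028
[0.5117 0.0099] -5.92 -31.9
[0.555  0.0046] -6.54 -41.7
row [ 0.07 -3.81  3.13] [-0.001  0.    -0.001]
```

```bash
python3 -m jog '[0.07,-2,0,0,0,0,0.07,-3.8,1,0,0,0,0.07,-3.8,4,0,0,0,0.07,-3.8,6,0,0,0,0.07,-3.8,6.8,0,0,0]' -0.3
python3 -m jog '[0,0,0,0,0,0,0,0,0.4,0,0,0,0,0,0.8,0,0,0,0,0,0.8,0,0,0]'
python3 -c "
from h import *
plan(.411,.241,.016,98.3)"
```

```text
clock: 17.55
ee_pos: [0.4089, 0.2403, 0.0205]
tcp_rot: [-0.002, 0.654, 0.756, -0.003]
ft_force: [-0.5, 0.0, -0.4]
finger_gap: 0.0603
clock: 17.95
ee_pos: [0.4123, 0.2412, 0.0157]
tcp_rot: [0.0, 0.654, 0.756, 0.0]
ft_force: [-0.1, -0.7, 0.5]
finger_gap: 0.0602
row [-0.   -0.13 -0.03] [ 0.    -0.    -0.001]
```

```bash
python3 -m jog '[0,-0.1,0,0,0,0,0,-0.1,0,0,0,0,0,-0.1,0,0,0,0,0,-0.1,0,0,0,0,0,-0.1,0,0,0,0]' 1 20
python3 -m jog '[0,0,-2,0,0,0,0,0,-5,0,0,0,0,0,-9,0,0,0,0,0,-12,0,0,0,0,0,-12,0,0,0]'
python3 -c "
from h import *
plan(.43,.10,.13,50)"
```

```text
clock: 18.45
ee_pos: [0.4112, 0.2411, 0.016]
tcp_rot: [0.0, 0.654, 0.756, 0.0]
ft_force: [-1.2, 0.8, 3.5]
finger_gap: 0.0448
clock: 18.95
ee_pos: [0.4139, 0.242, 0.1397]
tcp_rot: [0.002, 0.654, 0.756, 0.004]
ft_force: [0.2, 0.2, -0.5]
finger_gap: 0.0445
row [-14.28  -0.46   0.94] [ 0.007 -0.005  0.842]
```

```bash
python3 -m jog '[-3,0,0,0,0,0.15,-6,-0.1,0,0,0,0.3,-9,-0.2,0,0,0,0.45,-12,-0.3,0,0,0,0.6,-14,-0.4,0,0,0,0.75]'
python3 -m jog '[0,0,0,0,0,0.15,0,0,0,0,0,0.3,0,0,0,0,0,0.45,0,0,0,0,0,0.6,0,0,0,0,0,0.75]'
python3 -c "
from h import *
plan(.47,.014,.13,-6.2)"
```

```text
clock: 19.45
ee_pos: [0.4265, 0.1003, 0.1343]
tcp_rot: [-0.0, 0.888, 0.461, -0.001]
ft_force: [0.5, 0.2, -0.4]
finger_gap: 0.0446
clock: 19.95
ee_pos: [0.4263, 0.1018, 0.1342]
tcp_rot: [-0.0, 0.995, 0.104, -0.001]
ft_force: [0.5, -0.2, -1.0]
finger_gap: 0.0448
row [2.45 9.49 0.41] [-0.     0.002  0.317]
```

```bash
python3 -m jog '[0.8,3,0,0,0,0.12,1.6,6,0,0,0,0.24,2.4,9.4,0,0,0,0.317,2.4,9.4,0,0,0,0.317]'
python3 -c "
from h import *
plan(.5117,.0099,.06,-6.2)"
```

```text
clock: 20.35
ee_pos: [0.4722, 0.0121, 0.1345]
tcp_rot: [0.001, 0.999, -0.053, 0.0]
ft_force: [-0.6, -0.2, 0.2]
finger_gap: 0.0451
row [ 3.95 -0.22  7.45] [ 0.001 -0.     0.001]
```

```bash
python3 -m jog '[2,-0.1,0,0,0,0,3.95,-0.2,1,0,0,0,3.95,-0.2,4,0,0,0,3.95,-0.2,7,0,0,0,3.95,-0.2,7,0,0,0]'
python3 -m jog '[0,0,0.8,0,0,0,0,0,0.8,0,0,0,0,0,0.8,0,0,0]'
python3 -c "
from h import *
plan(.5117,.0099,.032,-6.2)"
```

```text
clock: 20.85
ee_pos: [0.5058, 0.0144, 0.0612]
tcp_rot: [-0.001, 0.999, -0.051, -0.005]
ft_force: [-0.4, 1.0, -0.4]
finger_gap: 0.0448
clock: 21.15
ee_pos: [0.5109, 0.0131, 0.0586]
tcp_rot: [0.0, 0.999, -0.051, 0.001]
ft_force: [0.2, -0.4, -0.9]
finger_gap: 0.0447
row [0.11 0.31 2.66] [ 0.    -0.002  0.006]
```

```bash
python3 -m jog '[0.1,0.3,1,0,0,0.005,0.1,0.3,1.8,0,0,0.005,0.1,0.3,2.3,0,0,0.005,0.1,0.3,2.6,0,0,0.005,0.1,0.3,2.6,0,0,0.005]'
python3 -m jog '[0,0,0.1,0,0,0,0,0,0.1,0,0,0]'
python3 -c "
from h import *
plan(.5117,.0099,.032,-6.2)"
```

```text
clock: 21.65
ee_pos: [0.5104, 0.0101, 0.0318]
tcp_rot: [0.0, 0.999, -0.054, -0.001]
ft_force: [-2.5, -0.1, 4.3]
finger_gap: 0.0449
clock: 21.85
ee_pos: [0.5105, 0.0101, 0.0318]
tcp_rot: [0.0, 0.999, -0.053, -0.0]
ft_force: [-5.2, 0.3, 13.6]
finger_gap: 0.0444
row [ 0.12  0.   -0.02] [0.    0.001 0.001]
```

```bash
python3 -m jog '[0,0,-0.2,0,0,0,0,0,-0.2,0,0,0]'
python3 -m jog '[0,0,0,0,0,0,0,0,0,0,0,0,0,0,0,0,0,0]' -0.3
python3 -m jog '[0,0,-2,0,0,0,0,0,-5,0,0,0,0,0,-9,0,0,0,-4,0,-12,0,0,0,-8,0,-15,0,0,0]'
python3 -m jog '[-1,-4,-4,0,0,-0.15,-2,-8,-8,0,0,-0.3,-3,-12,-10,0,0,-0.45,-4,-16,-10,0,0,-0.6,-5,-20,-10,0,0,-0.75]'
python3 - <<'E'
from h import *
im=manip.snapshot("top");s=manip.snapshot("scene")
a=ortho("top",im,.53,.01,.04,.6); p=proj("scene",[[.55,.01,.1]])[0].astype(int)
cv2.imwrite("pics/o5.png",np.hstack([a,cv2.resize(s[p[1]-66:p[1]+66,p[0]-88:p[0]+88],(400,300))]))
f=cv2.GaussianBlur(a,(5,5),0).astype(float); r=f[...,2]/(f[...,0]+1)
for t in(1.3,1.5): print(rect(a[...],(r>t)&(np.arange(300)[:,None]>90),.53,.01,.6))
print(manip.observe()["ee_pos"])
E
```

```text
clock: 22.05
ee_pos: [0.5112, 0.01, 0.0328]
tcp_rot: [0.0, 0.999, -0.054, 0.0]
ft_force: [-0.1, 0.8, -0.7]
finger_gap: 0.045
clock: 22.35
ee_pos: [0.5109, 0.0101, 0.0324]
tcp_rot: [-0.0, 0.999, -0.054, -0.0]
ft_force: [0.0, 0.3, 0.0]
finger_gap: 0.0593
clock: 22.85
ee_pos: [0.431, 0.0185, 0.1837]
tcp_rot: [0.0, 0.999, -0.054, 0.0]
ft_force: [0.5, 0.0, 1.1]
finger_gap: 0.0605
clock: 23.35
ee_pos: [0.4032, 0.2251, 0.2845]
tcp_rot: [-0.0, 0.948, 0.319, 0.002]
ft_force: [1.1, -0.5, -0.4]
finger_gap: 0.0604
(array([ 0.4759, -0.013 ]), np.float64(-8.38), array([47.7, 71.7]))
(array([ 0.4756, -0.0131]), np.float64(-8.09), array([45.2, 70.8]))
[0.40176876 0.22708358 0.28298077]
```

View pics/o5.png

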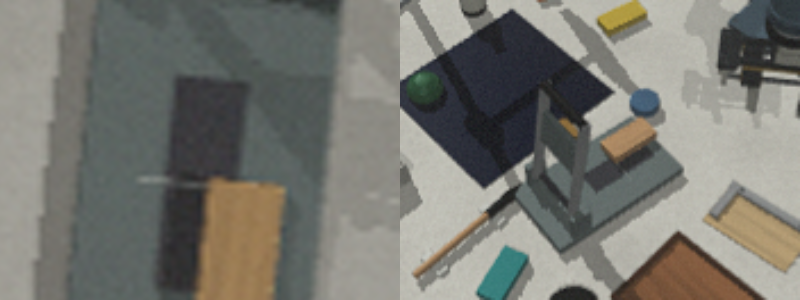

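The plaque has been knocked aside. Its far edge is now at (246,183) in the crop, right of and nearer than the strip, which is empty and centred at about (203,185). It lies flat on the near part of the base. I'll measure it and regrip.

```bash
python3 - <<'E'
from h import *
im=manip.snapshot("top"); a=ortho("top",im,.47,-.01,.04,.5)
f=cv2.GaussianBlur(a,(5,5),0).astype(float); r=f[...,2]/(f[...,0]+1)
for t in(1.3,1.5): print(rect(a,(r>t),.47,-.01,.5))
plan(.40,.1,.2,-5.5)
E
```

```text
(array([ 0.464 , -0.0122]), np.float64(-5.7), array([47.3, 95.8]))
(array([ 0.4641, -0.0122]), np.float64(-5.77), array([45. , 93.9]))
row [-7.7   9.83  8.26] [-0.     0.     0.743]
```

```bash
python3 -m jog '[-1.5,2,1.6,0,0,0.15,-3,4,3.2,0,0,0.3,-4.5,6,4.8,0,0,0.45,-6,8,6.4,0,0,0.6,-7.7,9.8,8.2,0,0,0.745]'
python3 -c "
from h import *
plan(.464,-.0122,.09,-5.75)"
```

```text
clock: 24.0
ee_pos: [0.4003, 0.0958, 0.2]
tcp_rot: [0.0, 0.998, -0.056, 0.0]
ft_force: [0.5, -0.3, 0.2]
finger_gap: 0.0604
row [ 7.53 10.02 11.01] [ 0.001 -0.    -0.011]
```

```bash
python3 -m jog '[2,2.5,2,0,0,0,4,5,4,0,0,0,6,7.5,7,0,0,-0.01,7.5,10,10,0,0,-0.01,7.5,10,11,0,0,-0.01]'
python3 -m jog '[0,0,1.5,0,0,0,0,0,3,0,0,0,0,0,3,0,0,0]'
python3 -c "
from h import *
plan(.464,-.0122,.032,-5.75)"
```

```text
clock: 24.5
ee_pos: [0.4641, -0.0129, 0.0879]
tcp_rot: [0.0, 0.999, -0.049, -0.002]
ft_force: [-1.8, 0.3, 0.8]
finger_gap: 0.0607
clock: 24.8
ee_pos: [0.4624, -0.0091, 0.0591]
tcp_rot: [-0.0, 0.999, -0.047, -0.002]
ft_force: [-0.2, 0.0, 0.3]
finger_gap: 0.0607
row [0.2  0.29 2.71] [-0.001  0.004  0.006]
```

```bash
python3 -m jog '[0.2,0.3,1,0,0,0.005,0.2,0.3,2,0,0,0.005,0.2,0.3,2.6,0,0,0.005,0.2,0.3,2.6,0,0,0.005]'
python3 -m jog '[0,0,0,0,0,0,0,0,0,0,0,0,0,0,0,0,0,0,0,0,0,0,0,0]' 1 20
python3 -m jog '[0,0,-0.7,0,0,0,0,0,-1.5,0,0,0,0,0,-1.5,0,0,0]'
python3 -c "
from h import *
plan(.512,.0099,.034,-6.2)"
```

```text
clock: 25.2
ee_pos: [0.4656, -0.0119, 0.0339]
tcp_rot: [-0.0, 0.999, -0.049, -0.001]
ft_force: [0.2, -0.8, -0.3]
finger_gap: 0.0605
clock: 25.6
ee_pos: [0.4666, -0.0121, 0.035]
tcp_rot: [0.0, 0.999, -0.049, 0.0]
ft_force: [0.9, -0.2, 1.4]
finger_gap: 0.0446
clock: 25.9
ee_pos: [0.4673, -0.0123, 0.051]
tcp_rot: [0.0, 0.999, -0.049, 0.001]
ft_force: [0.4, 0.4, -1.1]
finger_gap: 0.0448
row [ 4.23 -2.65  1.71] [ 0.    -0.003  0.011]
```

```bash
python3 -m jog '[1.5,-0.9,0,0,0,0.01,3,-1.8,0,0,0,0.01,4.45,-2.65,0,0,0,0.01,4.45,-2.65,0,0,0,0.01,4.45,-2.65,0,0,0,0.01]'
python3 -m jog '[0,0,0.5,0,0,0,0,0,1,0,0,0,0,0,1.3,0,0,0,0,0,1.3,0,0,0]'
python3 -c "
from h import *
plan(.514,.0097,.034,-6.2)"
```

```text
clock: 26.4
ee_pos: [0.5127, 0.0101, 0.0495]
tcp_rot: [0.0, 0.999, -0.053, -0.0]
ft_force: [0.3, 0.6, -1.3]
finger_gap: 0.0446
clock: 26.8
ee_pos: [0.5123, 0.0099, 0.036]
tcp_rot: [-0.0, 0.999, -0.054, -0.001]
ft_force: [-0.2, -0.6, 0.1]
finger_gap: 0.0446
row [0.17 0.   0.2 ] [-0.     0.002  0.001]
```

```bash
python3 -m jog '[0.15,0,0.15,0,0,0,0.15,0,0.2,0,0,0,0.15,0,0.2,0,0,0]'
python3 -m jog '[0,0,0,0,0,0,0,0,0,0,0,0,0,0,0,0,0,0]' -0.3
python3 -m jog '[0,0,-2,0,0,0,0,0,-5,0,0,0,0,0,-9,0,0,0,-4,0,-12,0,0,0,-8,0,-15,0,0,0]'
python3 -m jog '[0,-4,-3,0,0,-0.15,0,-8,-6,0,0,-0.3,0,-12,-8,0,0,-0.45,0,-14,-10,0,0,-0.6,0,-14,-12,0,0,-0.75]'
python3 - <<'E'
from h import *
im=manip.snapshot("top"); a=ortho("top",im,.51,.01,.04,.5)
f=cv2.GaussianBlur(a,(5,5),0).astype(float); r=f[...,2]/(f[...,0]+1); r[:25]=0
for t in(1.3,1.5): print(rect(a,(r>t),.51,.01,.5))
s=manip.snapshot("scene");p=proj("scene",[[.55,.01,.1]])[0].astype(int)
cv2.imwrite("pics/o6.png",np.hstack([a,cv2.resize(s[p[1]-66:p[1]+66,p[0]-88:p[0]+88],(400,300))]))
plan(.55,.0,.38,83.8)
E
```

```text
clock: 27.1
ee_pos: [0.5146, 0.0097, 0.035]
tcp_rot: [0.0, 0.999, -0.054, -0.0]
ft_force: [-2.6, -0.3, 3.6]
finger_gap: 0.0445
clock: 27.4
ee_pos: [0.5148, 0.0098, 0.0346]
tcp_rot: [-0.0, 0.999, -0.054, 0.0]
ft_force: [-0.2, -0.3, 0.2]
finger_gap: 0.0597
clock: 27.9
ee_pos: [0.4348, 0.0183, 0.1857]
tcp_rot: [0.0, 0.999, -0.054, 0.0]
ft_force: [0.4, -0.4, 0.3]
finger_gap: 0.0605
clock: 28.4
ee_pos: [0.4499, 0.1602, 0.3056]
tcp_rot: [-0.0, 0.947, 0.32, 0.0]
ft_force: [0.9, 0.8, -1.0]
finger_gap: 0.0606
(array([0.5116, 0.0115]), np.float64(-5.93), array([47.1, 97. ]))
(array([0.5115, 0.0114]), np.float64(-5.71), array([44.9, 95.2]))
row [-1.63 18.62 -7.25] [ 0.004 -0.003 -0.817]
```

View pics/o6.png

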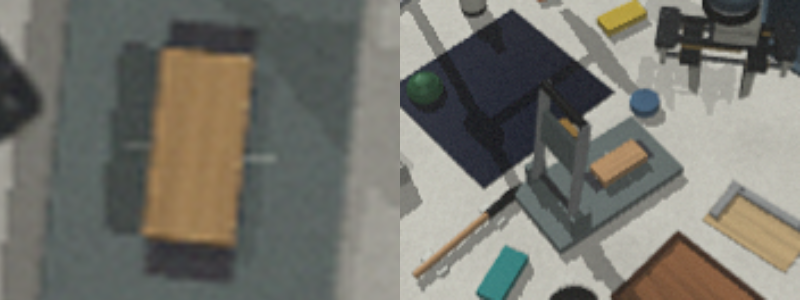

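The plaque is centred on the strip, 1.6 mm off across it and within 0.5° of straight. The white line passes at v≈155, under its middle. Now to the lever bar, predicted at (0.6136, -0.0012, 0.2735).

```bash
python3 -m jog '[-0.3,3,-1.6,0,0,-0.15,-0.6,6,-3.2,0,0,-0.3,-0.9,9,-4.8,0,0,-0.45,-1.2,12,-6,0,0,-0.6,-1.5,15,-7,0,0,-0.75]' -0.3
python3 -c "
from h import *
plan(.6136,-.0012,.34,83.8)"
```

```text
clock: 29.0
ee_pos: [0.5283, 0.0268, 0.3741]
tcp_rot: [-0.0, 0.767, 0.642, -0.0]
ft_force: [0.3, -0.4, -0.8]
finger_gap: 0.0608
row [-1.25  8.89  3.4 ] [-0.001  0.    -0.069]
```

```bash
python3 -m jog '[-0.4,3,0,0,0,-0.04,-0.8,6,0,0,0,-0.07,-1.25,8.9,1,0,0,-0.07,-1.25,8.9,3,0,0,-0.07,-1.25,8.9,3.4,0,0,-0.07]'
python3 - <<'E'
from h import *
plan(.6136,-.0012,.2547,83.8)
m=np.array([.5117,.0099]);c,s=np.cos(np.radians(-6.2)),np.sin(np.radians(-6.2))
v=[]
P=[[m[0]+.1025*c-y*s,m[1]+.1025*s+y*c,.2735] for y in(-.046,.046)]
for n in("scene","top"):
    im=manip.snapshot(n);q=proj(n,P); k=q.mean(0).astype(int)
    r=cv2.resize(im[max(0,k[1]-38):,k[0]-50:][:75,:100],(400,300),interpolation=cv2.INTER_CUBIC)
    for t in q: cv2.circle(r,tuple(int(w) for w in ((t-[k[0]-50,max(0,k[1]-38)])*4)),4,(0,0,255),1)
    v.append(r)
cv2.imwrite("pics/o7.png",np.hstack(v))
E
```

```text
clock: 29.5
ee_pos: [0.6126, -0.0005, 0.3359]
tcp_rot: [-0.003, 0.746, 0.666, -0.002]
ft_force: [-0.2, 0.3, -0.0]
finger_gap: 0.0605
row [-0.06  0.16  8.12] [-0.007 -0.    -0.005]
```

View pics/o7.png

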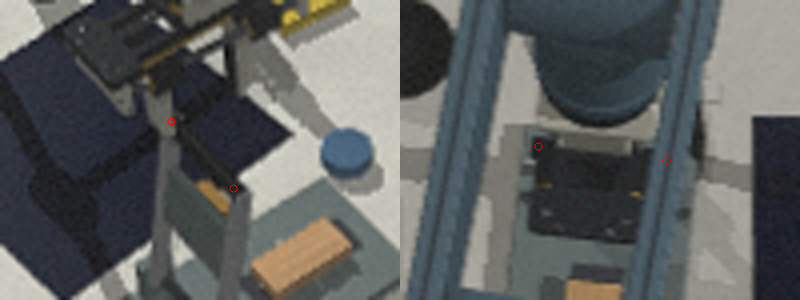

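The predicted bar ends at (172,122) and (234,188) fall on the handle bar in the scene view. The fingers straddle it, so I'll descend and grip.

```bash
python3 -m jog '[0,0.1,2,0,0,0,0,0.1,4,0,0,0,0,0.1,6,0,0,0,0,0.1,7.6,0,0,0,0,0.1,7.8,0,0,0]'
python3 -m jog '[0,0,0,0,0,0,0,0,0,0,0,0]'
python3 -m jog '[0,0,0,0,0,0,0,0,0,0,0,0,0,0,0,0,0,0,0,0,0,0,0,0,0,0,0,0,0,0]' 1 30
python3 -c "
from h import *
plan(.6136,-.0012,.2547,83.8)"
```

```text
clock: 30.1
ee_pos: [0.6132, 0.0007, 0.2617]
tcp_rot: [-0.001, 0.745, 0.667, -0.001]
ft_force: [-0.7, -1.4, -0.1]
finger_gap: 0.0602
clock: 30.3
ee_pos: [0.6149, 0.0003, 0.2644]
tcp_rot: [0.001, 0.744, 0.668, 0.001]
ft_force: [-0.7, 0.0, -0.1]
finger_gap: 0.0602
clock: 30.8
ee_pos: [0.6144, 0.0003, 0.2627]
tcp_rot: [0.0, 0.744, 0.668, 0.0]
ft_force: [-0.1, 0.5, 0.4]
finger_gap: 0.0252
row [-0.16 -0.06  0.8 ] [ 0. -0.  0.]
```

```bash
python3 -m jog '[0,0,0.7,0,0,0,0,0,0.7,0,0,0,0,0,0.7,0,0,0,0,0,0.7,0,0,0,0,0,0.7,0,0,0]' 1 40
python3 - <<'E'
from h import *
plan(.6136,-.0012,.2547,83.8)
b=lambda q:np.array([-220*np.cos(1.4-q)+10*np.sin(1.4-q),220*np.sin(1.4-q)+10*np.cos(1.4-q)])/10
for q in np.arange(0,1.46,.1): d=b(q)-b(0); print(round(q,2),d[0].round(2),(-d[1]).round(2))
E
```

```text
clock: 31.3
ee_pos: [0.6142, 0.0004, 0.2551]
tcp_rot: [-0.0, 0.744, 0.668, -0.0]
ft_force: [0.1, 0.3, -1.4]
finger_gap: 0.0152
row [-0.16 -0.04  0.04] [-0.001 -0.     0.   ]
0.0 0.0 -0.0
0.1 -2.17 0.38
0.2 -4.29 0.98
0.3 -6.33 1.79
0.4 -8.29 2.8
0.5 -10.14 4.0
0.6 -11.86 5.37
0.7 -13.43 6.91
0.8 -14.84 8.6
0.9 -16.07 10.42
1.0 -17.12 12.36
1.1 -17.97 14.39
1.2 -18.61 16.5
1.3 -19.04 18.66
1.4 -19.25 20.85
```

```bash
python3 -m jog '[0,-2.17,0.38,0,0,0,0,-4.29,0.98,0,0,0,0,-6.33,1.79,0,0,0,0,-8.29,2.8,0,0,0,0,-10.14,4,0,0,0]' 1 50
python3 -m jog '[0,0,0,0,0,0,0,0,0,0,0,0]'
```

```text
clock: 31.8
ee_pos: [0.5162, 0.0111, 0.2179]
tcp_rot: [0.003, 0.744, 0.668, 0.003]
ft_force: [3.3, 1.5, 6.1]
finger_gap: 0.0146
clock: 32.0
ee_pos: [0.514, 0.0114, 0.2168]
tcp_rot: [0.0, 0.744, 0.668, 0.0]
ft_force: [-0.1, -0.1, 6.9]
finger_gap: 0.0145
```

```bash
python3 -m jog '[0,-1.72,1.37,0,0,0,0,-3.29,2.91,0,0,0,0,-4.7,4.6,0,0,0,0,-5.93,6.42,0,0,0,0,-6.98,8.36,0,0,0]' 1 60
python3 -m jog '[0,0,0,0,0,0,0,0,0,0,0,0]'
python3 -m jog '[0,-0.85,2.03,0,0,0,0,-1.49,4.14,0,0,0,0,-1.92,6.3,0,0,0,0,-2.1,8,0,0,0,0,-2.1,8,0,0,0]'
python3 -m jog '[0,0,0.3,0,0,0,0,0,0.4,0,0,0]'
```

```text
clock: 32.5
ee_pos: [0.4459, 0.0185, 0.1335]
tcp_rot: [0.002, 0.744, 0.668, 0.001]
ft_force: [-0.4, 0.1, 10.3]
finger_gap: 0.0149
clock: 32.7
ee_pos: [0.4454, 0.0187, 0.1329]
tcp_rot: [0.0, 0.744, 0.668, 0.0]
ft_force: [2.1, 0.8, 3.6]
finger_gap: 0.0145
clock: 33.2
ee_pos: [0.4232, 0.0211, 0.0516]
tcp_rot: [-0.001, 0.744, 0.668, -0.001]
ft_force: [-2.3, 0.1, 6.9]
finger_gap: 0.0145
clock: 33.4
ee_pos: [0.423, 0.0212, 0.0487]
tcp_rot: [-0.001, 0.744, 0.668, -0.001]
ft_force: [-4.8, 0.5, 9.0]
finger_gap: 0.015
```

```bash
python3 -m jog '[0,0,0.15,0,0,0,0,0,0.3,0,0,0]'
python3 -m jog '[0,0,0.2,0,0,0,0,0,0.2,0,0,0]'
python3 -m jog '[0,0,0.2,0,0,0,0,0,0.2,0,0,0]'
```

```text
clock: 33.6
ee_pos: [0.4228, 0.0212, 0.0459]
tcp_rot: [-0.001, 0.744, 0.668, -0.001]
ft_force: [-5.9, 0.6, 9.4]
finger_gap: 0.0146
clock: 33.8
ee_pos: [0.4227, 0.0212, 0.0439]
tcp_rot: [-0.001, 0.744, 0.668, -0.001]
ft_force: [-6.1, 1.1, 9.3]
finger_gap: 0.0146
clock: 34.0
ee_pos: [0.4226, 0.0212, 0.0418]
tcp_rot: [-0.001, 0.744, 0.668, -0.001]
ft_force: [-3.7, 1.2, 7.8]
finger_gap: 0.0147
```

```bash
python3 - <<'E'
from h import *
s=manip.snapshot("scene");t=manip.snapshot("top")
p=proj("scene",[[.48,.02,.08]])[0].astype(int);q=proj("top",[[.5,.01,.08]])[0].astype(int)
f=lambda i,k:cv2.resize(i[k[1]-38:k[1]+37,k[0]-50:k[0]+50],(400,300),interpolation=cv2.INTER_CUBIC)
cv2.imwrite("pics/o8.png",np.hstack([f(s,p),f(t,q)]))
E
```

```text
(no output)
```

View pics/o8.png

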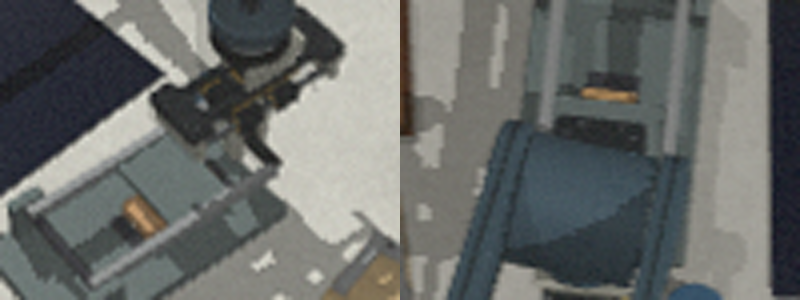

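The lever is nearly down with the bar gripped near (245,160), but the force hasn't risen. I'll compare the bar end with its prediction at several lever angles, using the right arm's end at (275,168) in the scene crop.

```bash
python3 - <<'E'
from h import *
p=proj("scene",[[.48,.02,.08]])[0].astype(int)
m=np.array([.5117,.0099]);c,s=np.cos(np.radians(-6.2)),np.sin(np.radians(-6.2))
for q in(1.1,1.2,1.3,1.35,1.4):
    a=1.4-q;x=.13-.22*np.cos(a)+.01*np.sin(a);z=.055+.22*np.sin(a)+.01*np.cos(a)
    P=[[m[0]+x*c-y*s,m[1]+x*s+y*c,z] for y in(.046,.056)]
    print(q,round(z,4),P[0][0].__round__(4),((proj("scene",P)-(p-[50,38]))*4).round(0).tolist())
E
```

```text
1.1 0.1296 0.4399 [[264.0, 129.0], [271.0, 135.0]]
1.2 0.1085 0.4335 [[268.0, 139.0], [275.0, 145.0]]
1.3 0.0869 0.4293 [[270.0, 150.0], [277.0, 156.0]]
1.35 0.076 0.428 [[271.0, 156.0], [277.0, 162.0]]
1.4 0.065 0.4272 [[271.0, 162.0], [277.0, 168.0]]
```

```bash
python3 -m jog '[0,0.3,0,0,0,0,0,0.4,0,0,0,0,0,0.4,0,0,0,0]' 1 60
python3 -m jog '[0,0,0.2,0,0,0,0,0,0.3,0,0,0]'
```

```text
clock: 34.4
ee_pos: [0.4224, 0.0213, 0.0415]
tcp_rot: [-0.004, 0.744, 0.668, -0.004]
ft_force: [-15.6, -1.7, 19.3]
finger_gap: 0.0147
clock: 34.6
ee_pos: [0.4225, 0.0212, 0.041]
tcp_rot: [-0.004, 0.744, 0.669, -0.004]
ft_force: [-28.2, 1.6, 66.1]
finger_gap: 0.0144
```

The press is now firm, with about 66 N at the bar. I'll ease a little and hold.

```bash
python3 -m jog '[0,-0.1,-0.15,0,0,0,0,-0.1,-0.15,0,0,0]'
python3 -m jog '[0,0,0,0,0,0,0,0,0,0,0,0,0,0,0,0,0,0,0,0,0,0,0,0]'
python3 -c "
from h import *
print(manip.observe()['ee_pos'])"
```

```text
clock: 34.8
ee_pos: [0.4225, 0.0212, 0.0412]
tcp_rot: [-0.003, 0.744, 0.668, -0.003]
ft_force: [-17.3, 0.5, 30.3]
finger_gap: 0.0142
clock: 35.2
ee_pos: [0.4225, 0.0212, 0.0412]
tcp_rot: [-0.003, 0.744, 0.668, -0.003]
ft_force: [-16.7, 0.2, 32.1]
finger_gap: 0.0144
[0.42247628 0.02124898 0.04119676]
```

```bash
python3 -m jog '[0,0.08,-1.1,0,0,0,0,0.21,-2.19,0,0,0,0,0.4,-3.28,0,0,0,0,0.64,-4.35,0,0,0,0,0.94,-5.41,0,0,0]'
python3 -m jog '[0,0,0,0,0,0]'
```

```text
clock: 35.7
ee_pos: [0.4306, 0.0203, 0.0934]
tcp_rot: [-0.005, 0.744, 0.668, -0.004]
ft_force: [-9.9, -0.6, 5.1]
finger_gap: 0.0147
clock: 35.8
ee_pos: [0.4309, 0.0203, 0.0942]
tcp_rot: [-0.004, 0.744, 0.668, -0.004]
ft_force: [-12.1, -0.1, 7.4]
finger_gap: 0.0142
```

```bash
python3 -m jog '[0,0.5,-2.07,0,0,0,0,1.4,-4.06,0,0,0,0,2.5,-5.94,0,0,0,0,3.8,-7.7,0,0,0]'
python3 -m jog '[0,0,0,0,0,0]'
```

```text
clock: 36.2
ee_pos: [0.4692, 0.0161, 0.1716]
tcp_rot: [-0.004, 0.744, 0.668, -0.004]
ft_force: [-11.2, 0.6, 8.2]
finger_gap: 0.0145
clock: 36.3
ee_pos: [0.4708, 0.016, 0.1737]
tcp_rot: [-0.003, 0.744, 0.668, -0.003]
ft_force: [-15.8, 1.4, 16.9]
finger_gap: 0.0144
```

```bash
python3 -m jog '[0,1.25,-1.8,0,0,0,0,2.9,-3.3,0,0,0,0,4.7,-4.65,0,0,0,0,6.6,-5.8,0,0,0]'
python3 -m jog '[0,0,0,0,0,0]'
```

```text
clock: 36.7
ee_pos: [0.5373, 0.0083, 0.2309]
tcp_rot: [-0.002, 0.744, 0.668, -0.002]
ft_force: [-5.9, -2.4, 4.5]
finger_gap: 0.0145
clock: 36.8
ee_pos: [0.5413, 0.0075, 0.2325]
tcp_rot: [0.002, 0.744, 0.668, 0.0]
ft_force: [-4.3, -1.6, 13.5]
finger_gap: 0.0145
```

```bash
python3 -m jog '[0,1.39,-0.76,0,0,0,0,3.03,-1.4,0,0,0,0,4.72,-1.95,0,0,0,0,6.01,-2.25,0,0,0,0,7.3,-2.45,0,0,0]'
python3 -m jog '[0,0,0,0,0,0,0,0,0,0,0,0]'
```

```text
clock: 37.3
ee_pos: [0.6109, -0.0008, 0.2545]
tcp_rot: [-0.0, 0.744, 0.668, -0.002]
ft_force: [-5.6, -3.1, 12.2]
finger_gap: 0.0147
clock: 37.5
ee_pos: [0.6119, -0.0009, 0.2548]
tcp_rot: [0.001, 0.744, 0.668, -0.001]
ft_force: [-1.7, -3.4, 4.5]
finger_gap: 0.0147
```

```bash
python3 -m jog '[0,0.15,0,0,0,0,0,0.3,0,0,0,0,0,0.3,0,0,0,0]'
python3 -m jog '[0,0,0,0,0,0,0,0,0,0,0,0,0,0,0,0,0,0,0,0,0,0,0,0,0,0,0,0,0,0]' -0.3 20
python3 -m jog '[0,0,-2,0,0,0,0,0,-5,0,0,0,0,0,-9,0,0,0,0,-4,-10,0,0,0,0,-8,-10,0,0,0]'
python3 -c "
from h import *
plan(.42,.05,.25,-6.2)"
```

```text
clock: 37.8
ee_pos: [0.614, -0.0011, 0.255]
tcp_rot: [0.0, 0.744, 0.668, -0.001]
ft_force: [-3.3, -3.7, 6.6]
finger_gap: 0.0147
clock: 38.3
ee_pos: [0.6145, 0.0005, 0.2529]
tcp_rot: [-0.0, 0.744, 0.668, -0.0]
ft_force: [0.6, -0.3, 0.0]
finger_gap: 0.05
clock: 38.8
ee_pos: [0.5358, 0.0087, 0.355]
tcp_rot: [0.002, 0.744, 0.668, 0.001]
ft_force: [-0.0, -0.4, -0.2]
finger_gap: 0.0602
row [  2.86 -12.    10.45] [ 0.003 -0.003  1.571]
```

```bash
python3 -m jog '[2,-3,1,0,0,0.15,4,-6,2,0,0,0.3,6,-9,4,0,0,0.45,8,-12,6,0,0,0.6,10,-12,8,0,0,0.75]'
python3 -m jog '[0,0,0,0,0,0.15,0,0,0,0,0,0.3,0,0,0,0,0,0.45,0,0,0,0,0,0.6,0,0,0,0,0,0.75]'
python3 - <<'E'
from h import *
im=manip.snapshot("top"); a=ortho("top",im,.51,.01,.04,.5)
f=cv2.GaussianBlur(a,(5,5),0).astype(float); r=f[...,2]/(f[...,0]+1); r[:25]=0
for t in(1.3,1.5): print(rect(a,(r>t),.51,.01,.5))
s=manip.snapshot("scene");p=proj("scene",[[.55,.01,.1]])[0].astype(int)
cv2.imwrite("pics/o9.png",np.hstack([a,cv2.resize(s[p[1]-66:p[1]+66,p[0]-88:p[0]+88],(400,300))]))
plan(.5116,.0115,.09,-5.9)
E
```

```text
clock: 39.3
ee_pos: [0.4233, 0.1225, 0.2731]
tcp_rot: [-0.0, 0.938, 0.346, 0.0]
ft_force: [-0.1, -0.0, 0.1]
finger_gap: 0.0604
clock: 39.8
ee_pos: [0.4264, 0.1214, 0.2732]
tcp_rot: [-0.0, 1.0, -0.022, -0.0]
ft_force: [0.5, -0.1, 0.1]
finger_gap: 0.0604
(array([0.5116, 0.0115]), np.float64(-5.91), array([47.1, 96.7]))
(array([0.5116, 0.0114]), np.float64(-5.83), array([45. , 95.2]))
row [ 8.93 10.65 18.32] [0.    0.    0.065]
```

View pics/o9.png

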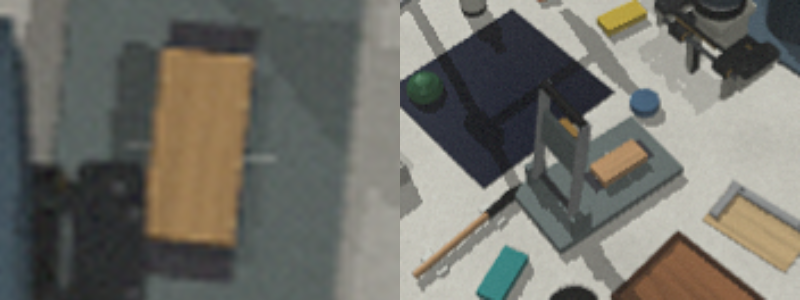

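The lever is upright again and the plaque hasn't moved: centre (0.5116, 0.0115), centred at (197,148) in the crop. Picking it up for the tray.

```bash
python3 -m jog '[2,2.5,3,0,0,0.03,4,5,6,0,0,0.065,6,7.5,10,0,0,0.065,8.9,10.65,14,0,0,0.065,8.9,10.65,18,0,0,0.065]'
python3 -m jog '[0,0,1,0,0,0,0,0,3,0,0,0,0,0,3,0,0,0]'
python3 -c "
from h import *
plan(.5116,.0115,.032,-5.9)"
```

```text
clock: 40.4
ee_pos: [0.5156, 0.0084, 0.0933]
tcp_rot: [0.001, 0.999, -0.05, 0.003]
ft_force: [0.3, 0.7, -0.0]
finger_gap: 0.0606
clock: 40.7
ee_pos: [0.5096, 0.0124, 0.062]
tcp_rot: [-0.0, 0.999, -0.05, -0.002]
ft_force: [0.1, 0.0, 0.7]
finger_gap: 0.0606
row [0.22 0.07 3.  ] [-0.001  0.004  0.003]
```

```bash
python3 -m jog '[0.1,0.05,1,0,0,0,0.1,0.05,2,0,0,0,0.1,0.05,2.9,0,0,0,0.1,0.05,2.9,0,0,0]'
python3 -m jog '[0,0,0,0,0,0,0,0,0,0,0,0,0,0,0,0,0,0,0,0,0,0,0,0]' 1 20
python3 -m jog '[0,0,-2,0,0,0,0,0,-5,0,0,0,-3,0,-8,0,0,0,-6,0,-11,0,0,0,-9,0,-12,0,0,0]'
python3 -c "
from h import *
plan(.45,.294,.15,2.7)"
```

```text
clock: 41.1
ee_pos: [0.5116, 0.0113, 0.0333]
tcp_rot: [-0.0, 0.999, -0.051, -0.001]
ft_force: [0.3, -0.2, -0.4]
finger_gap: 0.0603
clock: 41.5
ee_pos: [0.5128, 0.0109, 0.0346]
tcp_rot: [0.0, 0.999, -0.051, 0.0]
ft_force: [-0.6, 0.2, 1.4]
finger_gap: 0.0447
clock: 42.0
ee_pos: [0.4235, 0.0199, 0.1568]
tcp_rot: [0.0, 0.999, -0.051, 0.002]
ft_force: [-0.3, -0.1, -0.7]
finger_gap: 0.0443
row [ -0.16 -27.53   0.67] [ 0.001 -0.005 -0.149]
```

```bash
python3 -m jog '[0,-5,0,0,0,-0.05,0,-10,0,0,0,-0.1,0,-15,0,0,0,-0.15,0,-20,0,0,0,-0.15,0,-25,0,0,0,-0.15]'
python3 -m jog '[3,-2.5,0,0,0,0,7,-2.5,0,0,0,0,11,-2.5,0,0,0,0,15,-2.5,3,0,0,0,15,-2.5,6,0,0,0]'
python3 -c "
from h import *
plan(.6016,.294,.0195,2.7)"
```

```text
clock: 42.5
ee_pos: [0.4482, 0.2708, 0.1544]
tcp_rot: [-0.0, 1.0, 0.024, 0.0]
ft_force: [0.9, 0.1, -1.5]
finger_gap: 0.0447
clock: 43.0
ee_pos: [0.6027, 0.3008, 0.0936]
tcp_rot: [-0.0, 1.0, 0.023, 0.003]
ft_force: [-0.0, -0.5, -0.8]
finger_gap: 0.0447
row [-0.19  0.68  7.41] [-0.001 -0.006 -0.001]
```

```bash
python3 -m jog '[0,0.6,2,0,0,0,0,0.6,4,0,0,0,0,0.6,6,0,0,0,0,0.6,7,0,0,0,0,0.6,7.2,0,0,0]'
python3 -m jog '[0,0,0.15,0,0,0,0,0,0.15,0,0,0,0,0,0.15,0,0,0]'
```

```text
clock: 43.5
ee_pos: [0.5963, 0.2946, 0.0206]
tcp_rot: [0.0, 1.0, 0.024, -0.001]
ft_force: [-1.1, -0.4, -0.1]
finger_gap: 0.0444
clock: 43.8
ee_pos: [0.598, 0.2953, 0.0219]
tcp_rot: [-0.0, 1.0, 0.024, 0.001]
ft_force: [0.4, -0.7, -0.9]
finger_gap: 0.0445
```

```bash
python3 -m jog '[0,0,0.15,0,0,0,0,0,0.3,0,0,0,0,0,0.3,0,0,0]'
python3 -m jog '[0,0,0,0,0,0,0,0,0,0,0,0,0,0,0,0,0,0]' -0.3
python3 -m jog '[0,0,-2,0,0,0,0,0,-5,0,0,0,0,0,-9,0,0,0,-4,0,-12,0,0,0,-8,0,-15,0,0,0]'
python3 -m jog '[-4,0,0,0,0,0,-8,0,0,0,0,0,-12,0,0,0,0,0,-14,4,0,0,0,0,-14,4,0,0,0,0]'
python3 - <<'E'
from h import *
im=manip.snapshot("top");s=manip.snapshot("scene")
cv2.imwrite("pics/o10.png",np.hstack([ortho("top",im,.6,.29,.012,.8),cv2.resize(s,(400,300))]))
cv2.imwrite("pics/o11.png",cv2.resize(im,(768,576)))
E
```

```text
clock: 44.1
ee_pos: [0.5977, 0.2952, 0.0186]
tcp_rot: [-0.0, 1.0, 0.024, 0.001]
ft_force: [-0.9, -0.2, 4.2]
finger_gap: 0.0446
clock: 44.4
ee_pos: [0.5972, 0.295, 0.0174]
tcp_rot: [0.0, 1.0, 0.024, -0.0]
ft_force: [0.4, -0.4, -0.5]
finger_gap: 0.0592
clock: 44.9
ee_pos: [0.5172, 0.2909, 0.1685]
tcp_rot: [-0.0, 1.0, 0.023, 0.0]
ft_force: [-0.4, 0.1, 0.9]
finger_gap: 0.0605
clock: 45.4
ee_pos: [0.3755, 0.2422, 0.1672]
tcp_rot: [0.001, 1.0, 0.024, -0.001]
ft_force: [0.4, 0.1, -0.4]
finger_gap: 0.0603
```

View pics/o10.png

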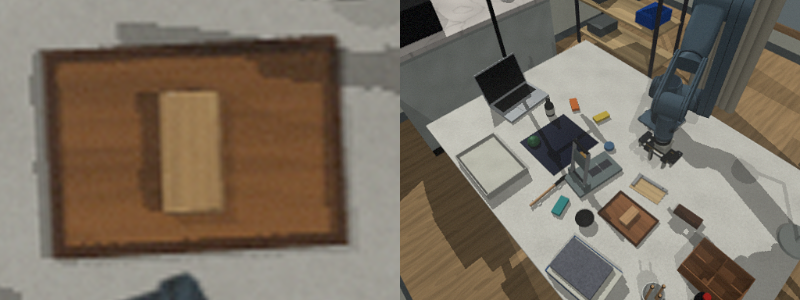

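View pics/o11.png

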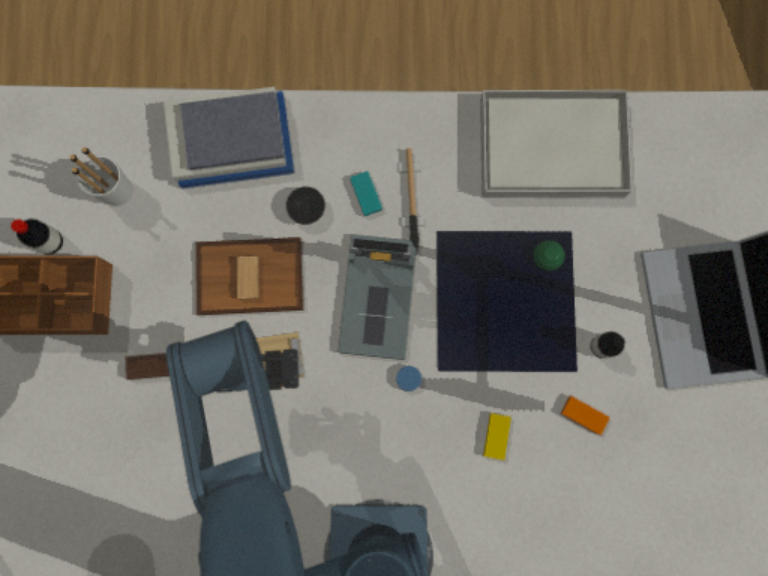

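The plaque lies flat in the tray, centred at (191,152) in the crop. The mat is empty, the lever is up and everything else is where it started. Handing in.

```bash
python3 -c "
from h import *
print(manip.observe()['ft_force'].round(1)); print(manip.close_job())"
```

```text
[-0.4  0.4  0.1]
the job is handed in; nothing more can be done
None
```

I handed the job in at about 45 s on the robot's clock. Only one bare-wood plaque was on the mat, the middle one (measured about 96 x 46 mm). It has been squared, pressed and laid in the tray.

- **Squaring:** I pushed it against both fences and let go, then confirmed with closed-finger pushes. Both went stiff at once, at 15 N on the short fence and 12 N on the long one. The camera put it within about 1 mm and 0.3° of the flush position.
- **Knocked aside:** after I first laid it on the press, it was found about 50 mm off the strip. I re-gripped it and laid it back, measured 1.6 mm off across the strip and within 0.5°.
- **Pressing:** the wrist force stayed low at first, then rose to 66 N at the stop. I held about 30 N for over 0.4 s. Platen force and lever angle can't be read directly, so the press is judged from wrist force and the pictures.
- **Lever return:** I kept the bar gripped all the way up at about 1 rad/s or slower and let go only at the top.
- **Last checks:** the pictures show the plaque flat near the middle of the tray, the lever up, the mat empty and nothing else moved. The wrist force reads about zero. No final check failed or disagreed, and the job gives no verdict.

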